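Swap the tall tubes in the block heater

TASK

The tall tube in the block heater is done and the tall tube in the rack is next: slide the heater's guard fully open, move the done tube into the rack's empty hole, put the other tall tube into the well that this frees, and slide the guard fully closed again. Keep the tubes upright and lower each one to the bottom of its hole before letting go, without dropping it; leave the short tubes and everything else where they are.

Things in the scene. Friction and masses are not known exactly. Their poses are not given: they have to be found in the camera images.
- done_tube: round capped sample tube, 150 mm tall, upright, about 50 g: frosted white body 28 mm in diameter, foot a cone over the lowest 16 mm; plain grey cap 34 mm in diameter, 28 mm high, at the top, to grip by. Origin: centre of the underside; z up the tube. The done one: the only tall tube in the heater at the start, in either well, under the guard.
- fresh_tube: round capped sample tube, 150 mm tall, upright, about 50 g: frosted white body 28 mm in diameter, foot a cone over the lowest 16 mm; plain grey cap 34 mm in diameter, 28 mm high, at the top, to grip by. Origin: centre of the underside; z up the tube. The next one: the only tall tube in the rack at the start (hole 0, 1 or 2); looks the same as the done tube.
- short_a: round capped sample tube, 110 mm tall, upright, about 35 g: frosted white body 28 mm in diameter, foot a cone over the lowest 16 mm; plain grey cap 34 mm in diameter, 28 mm high, at the top, to grip by. Origin: centre of the underside; z up the tube. Stands in the rack; leave it.
- short_b: round capped sample tube, 110 mm tall, upright, about 35 g: frosted white body 28 mm in diameter, foot a cone over the lowest 16 mm; plain grey cap 34 mm in diameter, 28 mm high, at the top, to grip by. Origin: centre of the underside; z up the tube. Stands in the rack; leave it.
- short_c: round capped sample tube, 110 mm tall, upright, about 35 g: frosted white body 28 mm in diameter, foot a cone over the lowest 16 mm; plain grey cap 34 mm in diameter, 28 mm high, at the top, to grip by. Origin: centre of the underside; z up the tube. Stands in the heater's other well; leave it.
- rack: blue plastic tube rack fixed to the bench, 76 (x) x 250 (y) x 80 mm high, four holes in a row along y, 60 mm apart. Origin: centre of the underside. Top plate (z 68 to 80 mm) with 31 mm holes, guide plate (z 22 to 32 mm) with 32 mm holes in line; tubes rest on the base, 8 mm above the bench. A seated tall tube ends 158 mm above the bench, a short one 118 mm.
- heater: block heater fixed to the bench, x -93 to +200 mm, y -94 to +94 mm: aluminium block 90 mm high with two 31 mm wells in a row along y, 70 mm apart, between white rails; low grey control panel towards -x, white housing 86 mm high towards +x. Origin: on the bench below the middle between the wells. A seated tall tube ends 170 mm above the bench, a short one 130 mm.
- guard (a joint): how far the tube guard is slid open (m, along the heater's +x): 0 closed over the wells, 0.13 fully open over the housing (stops at both ends); about 2 N of friction, stays where left; starts at 0 to 0.02. The guard is a bridge 80 mm in x, 176 mm wide: clear roof 180 to 185 mm above the bench on two clear side plates, open front and back.
- guard_grip (a point): point to grip on the guard's handle, a black bar on the middle of the roof: 14 mm thick in the heater's x, 70 mm long in its y, from 185 to 220 mm above the bench (this point at 210 mm). With the guard closed it is above the heater's origin. Moves with the guard; axes as the heater's.
- rack_hole0 (a point): centre of the mouth of rack hole 0, level with the top plate (80 mm above the bench, 72 mm above the base on which a tube rests); holes are numbered along the rack's +y. Holds a tube at the start.
- rack_hole1 (a point): centre of the mouth of rack hole 1, level with the top plate (80 mm above the bench, 72 mm above the base on which a tube rests); holes are numbered along the rack's +y. Holds a tube at the start.
- rack_hole2 (a point): centre of the mouth of rack hole 2, level with the top plate (80 mm above the bench, 72 mm above the base on which a tube rests); holes are numbered along the rack's +y. Holds a tube at the start.
- rack_hole3 (a point): centre of the mouth of rack hole 3, level with the top plate (80 mm above the bench, 72 mm above the base on which a tube rests); holes are numbered along the rack's +y. Empty at the start.
- well0 (a point): centre of the mouth of heater well 0 (90 mm above the bench), at the -y end; 70 mm deep, floor 20 mm above the bench; holds a tube at the start.
- well1 (a point): centre of the mouth of heater well 1 (90 mm above the bench), at the +y end; 70 mm deep, floor 20 mm above the bench; holds a tube at the start.
- bottle: bystander: amber bottle, 64 mm in diameter, 150 mm high, loose. Origin: centre of the underside.
- beaker: bystander: glass beaker, 76 mm across, 95 mm high, loose. Origin: centre of the underside.
- tip_box: bystander: red box of pipette tips, 90 x 125 x 56 mm high, loose. Origin: centre of the underside.

How it is judged:
On the way, in this order (a step that is already met when the one before it is completed fails the run):
1. the guard is slid open (value of joint guard above 0.115 m), for 0.1 s.
2. the done tube stands in a rack hole, right down, and is let go ((horizontal distance between done_tube and rack_hole0 below 0.007 m or horizontal distance between done_tube and rack_hole1 below 0.007 m or horizontal distance between done_tube and rack_hole2 below 0.007 m or horizontal distance between done_tube and rack_hole3 below 0.007 m) and z of done_tube in the frame of rack below 0.014 m and angle between done_tube's own z axis and vertical below 0.12 rad and contact force between done_tube and the fingers below 0.1 N), for 0.2 s.
3. the next tall tube stands in the freed well, right down, and is let go ((horizontal distance between fresh_tube and well0 below 0.007 m or horizontal distance between fresh_tube and well1 below 0.007 m) and z of fresh_tube in the frame of heater below 0.026 m and angle between fresh_tube's own z axis and vertical below 0.12 rad and contact force between fresh_tube and the fingers below 0.1 N), for 0.2 s.
4. the guard is closed again (value of joint guard below 0.008 m), for 0.2 s.
At the end, for the whole second after the job is handed in: Done tube in a rack hole and next tall tube in the heater well, each within 6 mm of full depth, 7 mm of the hole's centre, 0.12 rad of upright, released and still; guard within 8 mm of closed; short tubes within 20 mm of their start (all of step 2 and all of step 3 and value of joint guard below 0.008 m and linear speed of each of done_tube, fresh_tube below 0.02 m/s and distance of each of short_a, short_b, short_c from where it was at the start of the episode below 0.02 m); the robot touches nothing.
It fails at once if a tall tube is tipped more than 0.6 rad (angle between any of done_tube, fresh_tube's own z axis and vertical above 0.6 rad).
It fails at once if a tall tube is dropped (faster than 0.6 m/s with no finger touching it) ((linear speed of done_tube above 0.6 m/s and contact force between done_tube and the fingers below 0.1 N) or (linear speed of fresh_tube above 0.6 m/s and contact force between fresh_tube and the fingers below 0.1 N)).
It fails at once if a short tube is moved more than 30 mm (distance of any of short_a, short_b, short_c from where it was at the start of the episode above 0.03 m).
It fails at once if the bottle, beaker or tip box is moved more than 30 mm (distance of any of bottle, beaker, tip_box from where it was at the start of the episode above 0.03 m).
It also fails if it takes over 72 s, if anything falls off the work surface, if the arm or the gripper's body presses on something with over 40 N, if the wrist force passes 120 N, or if a joint passes its speed limit or range.

ROBOT

A 6-joint arm with a two-finger parallel gripper is mounted at the origin on the work surface. World frame = base frame: x ahead of the robot, y to its left, z up, the work surface at z = 0. Lengths are in m, angles in rad, forces in N, time in s.
With the tool pointing down it reaches from about 0.4 to 0.825 m from the base axis. Payload 7 kg.
Tool frame: the origin (TCP) lies midway between the tips of the shut fingers; the grasp point (between the pads) lies 19 mm behind it (grip_point_offset is the distance from the TCP to the grasp point, in m); z points along the fingers, y is the line along which they close (so a half turn about z gives the same grasp; the last joint's range is limited). The gripper opens to 88 mm and grips with 3 to 60 N. Pads are 19 mm wide; open, the fingers measure 130 mm over their backs; the gripper's body (78 mm by 193 mm) begins 47 mm behind the grasp point.
Start: joints at [1.413, 0.359, 0.012, 0, -1.224, -0.288], TCP at [0.291, 0.609, 0.192] pointing down, gripper open.
Joint ranges: [-3.07, 3.07], [-1.43, 2.12], [-1.02, 1.25], [-3.03, 1.67], [-3.05, -0], [-3.03, 3.03]. Speed limits (rad/s): [2.39, 2.39, 3.01, 3.14, 3.14, 3.14].

INTERFACE

Orientations are given as [roll, pitch, yaw] about the fixed x, y, z axes, in that order (R = Rz(yaw) Ry(pitch) Rx(roll)).
In Python, from station import get_state, grab_frame, camera_params, job_done, grip_point_offset gives the robot as it stands.
- The arm moves only by the shell command python3 -m creep 'ROWS' [FORCE]. ROWS is JSON, a list that holds one entry, the list of rows, each a list of 7 numbers: the finger opening in cm, from 0 to 8.76, then the shift along the tool's x, y, z in cm, then the turn, a rotation vector about the tool's x, y, z in rad. In form: [[[fingers, tx, ty, tz, wx, wy, wz], ...]]. A call has 1 to 20 rows; each row is the pose to reach, as a shift and turn from the pose commanded when the call began, along the tool's axes at that moment; what a row does not reach only later rows make up. A row lasts 1/8 s, in which the tool goes at most 62.5 mm and 10.7 degrees, less where a joint would pass 70% of its speed; a pose out of reach is approached as far as the arm can. A call with a gripper value outside its range is refused whole. The fingers move at their own pace and stop on an object; FORCE is the grip in N (left out, the last holds). Time passes only in rows, so rows that repeat a pose let the fingers close. It gives the time, the measured TCP pose, the force, the opening and the grip force at its end, in the units of the state.
- get_state(): the state, without advancing time (a new reading comes with each control period).
- grab_frame(name): name is "side" or "top" or "wrist"; returns the picture (384x512x3 uint8, blue, green, red); there is no depth.
- camera_params(name): a dict with "vertical_fov" (degrees; the focal length in pixels is half the picture's height over the tangent of half this angle, whatever the lens; pixels are square), "cx", "cy" (the principal point, pixels), "view" (4x4, takes a point from world to camera coordinates). Camera axes: x right, y down, z forward; pixel columns grow to the right and rows downward; lengths in m; the calibration is good to about 2 mm. The wrist camera is an equidistant fisheye: a pixel r from the principal point sees the ray r / f radians off the axis. A picture is of the moment at which its call begins: read the wrist's pose just before it. camera_params takes no time and is no camera call; for the wrist camera it gives the pose at the moment of the call.
- job_done(): hands the job in; it is judged then, once.
The state is a dict: "t": time; "q": joint angles; "qd": joint speeds; "joint_efforts": joint torques, N m; "eef_pos": TCP position; "ee_rot": TCP orientation; "force": force on the tool from outside, world axes, zero at the start; "moment": the same for the moment, N m; "width": finger opening in m; "gripper_force": force on a finger pad.
Only numpy, scipy, OpenCV 4.12 (cv2) and the standard library are available. Lean on these libraries where they do the work, as an engineer would, in place of code of your own. Each camera call takes 0.05 s, during which the arm holds its last target. There are 200 camera calls.

## Working session

There is one attempt and no reset: what is moved stays moved. The work goes in short steps, Python scripts to look and compute and a shell command to move; the robot and the scene stay as the last step left them, time stands still between calls to the robot, and variables do not carry over. Pictures are saved under pics/ and viewed, at most 10 in all, crops included, and the job is handed in when it is done.

```bash
ls; mkdir -p pics
python3 - <<'E'
from station import *
import cv2
s=get_state();print(s['t'],s['eef_pos'],s['ee_rot'],s['width'],grip_point_offset)
for n in("side","top"):
    c=camera_params(n);print(n,c)
    cv2.imwrite(f"pics/{n}0.png",grab_frame(n))
E
```

```text
pics
0.0 [0.29085676 0.60852034 0.191227  ] [ 3.13994846e+00 -1.73202149e-04 -4.45902565e-01] 0.08763657204868179 0.0188
side {'vertical_fov': 56.92352972633578, 'cx': 250.98232654885214, 'cy': 186.4524415203708, 'view': array([[ 0.87308796, -0.48748456, -0.00872954, -0.49907527],
       [-0.27528526, -0.4781021 , -0.8340482 ,  0.34724075],
       [ 0.40241202,  0.73060056, -0.55162251,  0.6860921 ],
       [ 0.        ,  0.        ,  0.        ,  1.        ]])}
top {'vertical_fov': 46.11481541766546, 'cx': 257.70861058371054, 'cy': 193.1319251958042, 'view': array([[-0.02523495, -0.99952028, -0.01795554,  0.11453818],
       [-0.99093992,  0.02738034, -0.13148534,  0.64557232],
       [ 0.1319139 ,  0.01447484, -0.99115549,  1.39760287],
       [ 0.        ,  0.        ,  0.        ,  1.        ]])}
```

View pics/top0.png

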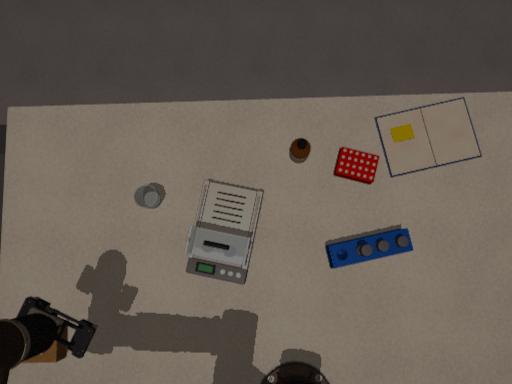

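View pics/side0.png

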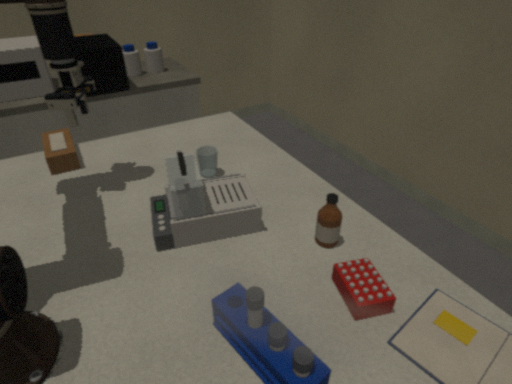

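Rack: the empty hole is at the far (+y) end, and the tall tube is next to it. I'll zoom in on details.

Run:
```python
import cv2,numpy as np
t=cv2.imread("pics/top0.png");s=cv2.imread("pics/side0.png")
def c(i,x,y,w=100,h=75):
    o=cv2.resize(i[y:y+h,x:x+w],(400,300),interpolation=cv2.INTER_CUBIC)
    return cv2.convertScaleAbs(o,alpha=1.5)
cv2.imwrite("pics/zoom.png",np.vstack([np.hstack([c(t,175,215),c(t,320,210)]),np.hstack([c(s,145,145),c(s,210,280)])]))
cv2.imwrite("pics/heat.png",cv2.convertScaleAbs(cv2.resize(t[170:290,175:275],(500,600),interpolation=cv2.INTER_CUBIC),alpha=1.5))
```

```text
(no output)
```

View pics/zoom.png

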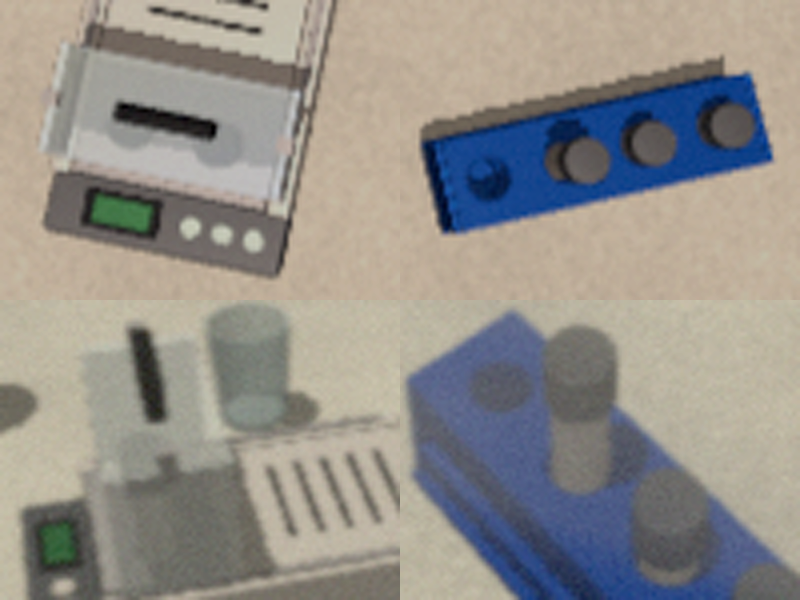

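View pics/heat.png

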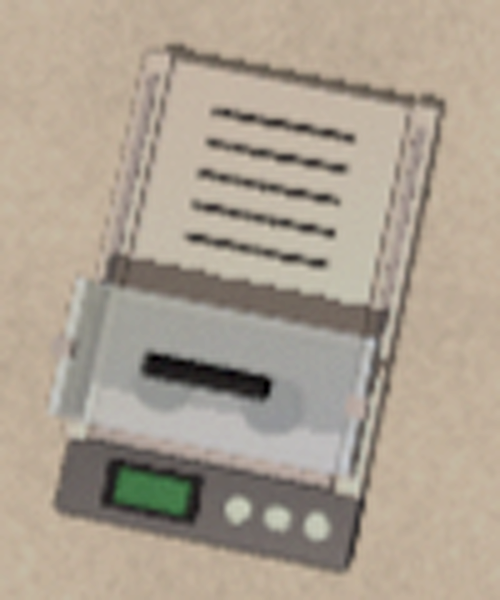

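The top view shows rack caps at about (366,250) for the tall tube, (382,245) and (402,241) for the short ones, and the empty hole at (342,254). The handle runs about (203,242)–(229,247). The heater's right-hand tube looks taller, but I'll confirm that once the guard is open. Next I'll fit both poses.

```bash
cat > h.py <<'E'
import numpy as np,cv2
from scipy.optimize import least_squares
from scipy.spatial.transform import Rotation as R
from station import *
def proj(c,P,fish=False):
    P=np.atleast_2d(P);V=np.array(c['view']);p=P@V[:3,:3].T+V[:3,3]
    f=192/np.tan(np.radians(c['vertical_fov'])/2)
    if fish:
        r=np.hypot(p[:,0],p[:,1]);k=f*np.arctan2(r,p[:,2])/np.maximum(r,1e-9)
        return np.c_[c['cx']+k*p[:,0],c['cy']+k*p[:,1]]
    return np.c_[c['cx']+f*p[:,0]/p[:,2],c['cy']+f*p[:,1]/p[:,2]]
def ray(c,uv,z,fish=False):
    V=np.array(c['view']);f=192/np.tan(np.radians(c['vertical_fov'])/2)
    d=np.array([uv[0]-c['cx'],uv[1]-c['cy']])/f
    if fish:
        r=np.hypot(*d)+1e-12;d=np.r_[d/r*np.sin(r),np.cos(r)]
    else:d=np.r_[d,1]
    C=-V[:3,:3].T@V[:3,3];d=V[:3,:3].T@d
    return C+d*(z-C[2])/d[2]
def W(x,pts):
    c,s=np.cos(x[2]),np.sin(x[2]);p=np.array(pts,float)
    return np.c_[x[0]+c*p[:,0]-s*p[:,1],x[1]+s*p[:,0]+c*p[:,1],p[:,2]]
def fit(c,pts,uv,x0,fish=False):
    r=least_squares(lambda x:(proj(c,W(x,pts),fish)-uv).ravel(),x0)
    return r.x,np.round(r.fun.reshape(-1,2),1)
def tool(dw):  # world shift (m) -> tool cm
    s=get_state();return R.from_euler('xyz',s['ee_rot']).inv().apply(dw)*100
E
python3 - <<'E'
from h import *
c=camera_params("top")
off=lambda p,x,y,s:(np.array(p)+.5)/s-.5+[x,y]
uv=off([[328,124],[250,142],[186,160],[88,178]],320,210,4)
x,r=fit(c,[[0,-.09,.118],[0,-.03,.118],[0,.03,.158],[0,.09,.08]],uv,[.4,-.3,.1]);print('rack',x,r.tolist())
uv=off([[143,362],[270,388],[148,52],[440,105]],175,170,5)
print([ray(c,u,z).round(3).tolist() for u,z in zip(uv,[.22,.22,.088,.088])])
x,r=fit(c,[[.2,.094,.088],[.2,-.094,.088],[-.093,.094,.03],[-.093,-.094,.03]],off([[148,52],[440,105],[55,512],[350,570]],175,170,5),[.4,.1,-.2]);print('heater',x,r.tolist())
w=camera_params("wrist");V=np.array(w['view']);print(w['vertical_fov'],w['cx'],w['cy'],'wristC',-V[:3,:3].T@V[:3,3],V[2,:3],get_state()['eef_pos'])
E
```

```text
rack [ 0.46661963 -0.24068368  0.2033261 ] [[0.5, -0.1], [0.4, -0.0], [-0.3, -0.0], [-0.5, 0.2]]
[[0.493, 0.249, 0.22], [0.477, 0.179, 0.22], [0.688, 0.262, 0.088], [0.65, 0.081, 0.088]]
heater [ 0.47483564  0.2174312  -0.22576168] [[-0.6, -0.8], [0.1, 0.4], [0.6, -0.1], [-0.2, 0.4]]
65.70646984690485 249.9846667778722 198.08750639881185 wristC [0.3648716  0.57443056 0.3833747 ] [-0.27230607  0.12743417 -0.95373473] [0.29085626 0.60857761 0.19132278]
```

Run:
```python
from h import *
s=get_state();print(tool(np.array([.485,.214,.31])-s['eef_pos']),'turn',(s['ee_rot'][2]+1.796))
c=camera_params("top");print('beaker',ray(c,(149,195),.09),'bottle',ray(c,(300,150),.1))
```

```text
[ 34.53470442  27.24497745 -11.8212106 ] turn 1.3501119332179559
beaker [0.64567984 0.43420745 0.09      ] bottle [ 0.77223194 -0.03800669  0.1       ]
```

```bash
python3 -m creep '[[[8.76,0,0,-6,0,0,0],[8.76,0,0,-12,0,0,0],[8.76,5,4,-12,0,0,0.19],[8.76,10,8,-12,0,0,0.38],[8.76,15,12,-12,0,0,0.57],[8.76,20,16,-12,0,0,0.76],[8.76,25,20,-12,0,0,0.95],[8.76,30,24,-12,0,0,1.14],[8.76,34.5,27.2,-12,0,0,1.33],[8.76,34.5,27.2,-12,0,0,1.35],[8.76,34.5,27.2,-12,0,0,1.35],[8.76,34.5,27.2,-12,0,0,1.35]]]'
python3 - <<'E'
from h import *
c=camera_params("wrist");g=grab_frame("wrist");cv2.imwrite("pics/w1.png",g)
s=get_state();print(s['t'],s['eef_pos'],s['ee_rot'],s['q'])
for x in ([.485,.214,.22],[.485,.214,.185]):print(proj(c,x,True))
cv2.imwrite("pics/w1b.png",cv2.convertScaleAbs(cv2.resize(g,(768,576),interpolation=cv2.INTER_CUBIC),alpha=1.4))
np.save("w1v.npy",c['view'])
E
```

```text
t: 1.6
eef_pos: [0.4846, 0.2158, 0.312]
ee_rot: [3.141, -0.0, -1.793]
force: [-0.0, 0.5, -1.0]
width: 0.0876
gripper_force: 0.0
1.65 [0.48456488 0.2158962  0.31196892] [ 3.14129300e+00 -1.84262760e-04 -1.79311875e+00] [ 7.88950251e-01  6.19295412e-02 -1.00139838e-01 -1.58222368e-04
 -1.40904217e+00 -1.01124720e+00]
[[249.07029698 188.59607263]]
[[249.12221718 180.09921674]]
```

View pics/w1b.png

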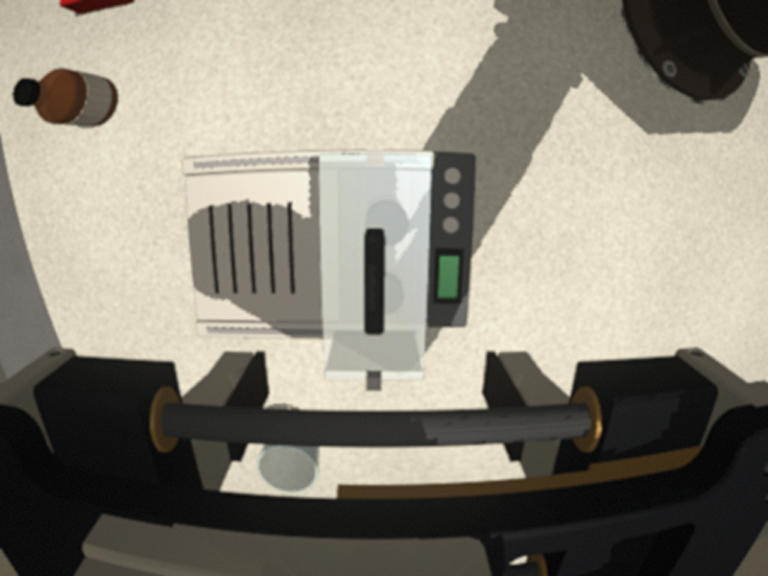

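The handle is centred at about (249,187) in full-frame pixels, against a prediction of (249,188). The larger (tall) cap is the upper one, which is well0. Next I go down and grip the handle.

```bash
python3 -m creep '[[[8.76,0,0,6,0,0,0],[8.76,0,0,10,0,0,0],[8.76,0,0,11.8,0,0,0],[0,0,0,11.8,0,0,0],[0,0,0,11.8,0,0,0],[0,0,0,11.8,0,0,0],[0,0,0,11.8,0,0,0],[0,0,0,11.8,0,0,0]]]' 25
```

```text
t: 2.65
eef_pos: [0.4852, 0.2149, 0.1945]
ee_rot: [-3.141, 0.001, -1.796]
force: [-0.1, -0.3, 0.2]
width: 0.043
gripper_force: 0.0
```

```bash
python3 -m creep '[[[0,0,0,0,0,0,0],[0,0,0,0,0,0,0],[0,0,0,0,0,0,0],[0,0,0,0,0,0,0],[0,0,0,0,0,0,0],[0,0,0,0,0,0,0],[0,0,-2,0,0,0,0],[0,0,-4.5,0,0,0,0],[0,0,-7,0,0,0,0],[0,0,-9,0,0,0,0],[0,0,-10.5,0,0,0,0],[0,0,-11.3,0,0,0,0],[0,0,-11.3,0,0,0,0],[0,0,-11.3,0,0,0,0]]]'
```

```text
t: 4.4
eef_pos: [0.5948, 0.1898, 0.1943]
ee_rot: [3.142, 0.0, -1.796]
force: [0.0, -0.1, 0.5]
width: 0.0004
gripper_force: 0.0
```

Run:
```python
from h import *
g=grab_frame("wrist");t=grab_frame("top")[190:290,160:293]
cv2.imwrite("pics/w2.png",np.hstack([cv2.convertScaleAbs(cv2.resize(i,(400,300),interpolation=cv2.INTER_CUBIC),alpha=1.4) for i in(g,t)]))
```

```text
(no output)
```

View pics/w2.png

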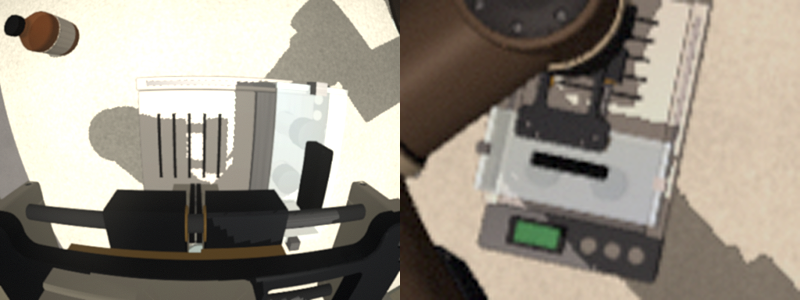

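Run:
```python
from h import *
c=camera_params("wrist");s=get_state();e=s['eef_pos'];M=R.from_euler('xyz',s['ee_rot'])
print(e,s['width'],'tcp px',proj(c,e,True),'grasp',proj(c,e-M.apply([0,0,.0188]),True))
for h in [[0,.035,.22],[0,-.035,.22],[0,0,.22],[0,-.035,.185]]:print(h,proj(c,W([.485,.214,-.225],[h]),True))
g=cv2.imread("pics/w2.png")
c2=grab_frame("wrist");cv2.imwrite("pics/w3.png",c2)
cv2.imwrite("pics/w3b.png",cv2.convertScaleAbs(cv2.resize(c2[160:360,180:450],(810-10,592),interpolation=cv2.INTER_CUBIC),alpha=1.6))
```

```text
[0.59477659 0.18985227 0.19447808] 0.00047542248641412624 tcp px [[249.95709788 226.13000145]] grasp [[249.98296693 237.46734205]]
[0, 0.035, 0.22] [[402.84042384 279.32079373]]
[0, -0.035, 0.22] [[421.70850518 187.30440378]]
[0, 0, 0.22] [[412.99683627 236.28360556]]
[0, -0.035, 0.185] [[398.31125582 174.93915135]]
```

View pics/w3b.png

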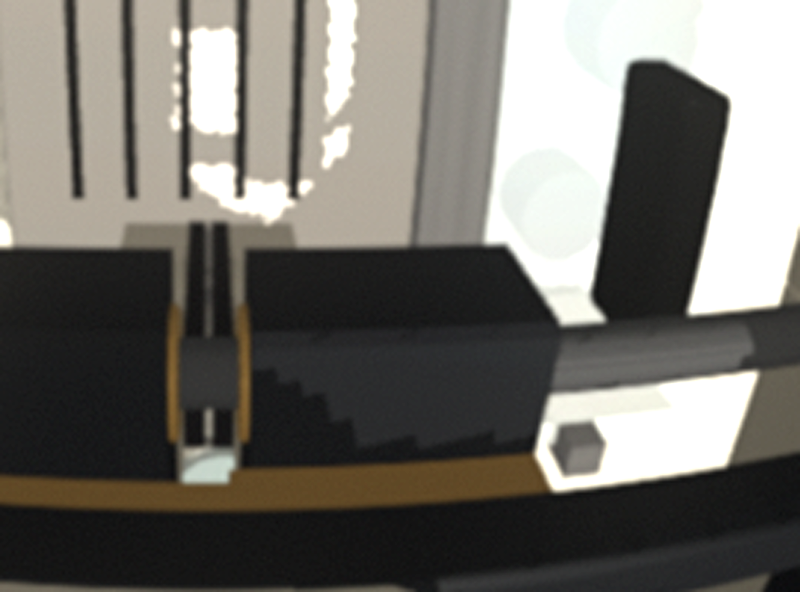

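The fingers closed on nothing and the guard didn't move. I'll triangulate the handle from several views before trying again.

Run:
```python
from h import *
ct=camera_params("top");cs=camera_params("side");cw=camera_params("wrist");c1=dict(cw);c1['view']=np.load("w1v.npy")
for n,fn,c,fi,roi in [("top","top0",ct,0,(195,235,235,255)),("side","side0",cs,0,(170,148,195,180)),("w1","w1",c1,1,(235,140,265,235)),("w3","w3",cw,1,(370,170,435,275))]:
    g=cv2.imread(f"pics/{fn}.png",0);x0,y0,x1,y1=roi;m=(g[y0:y1,x0:x1]<45).astype(np.uint8)
    k,l,st,ce=cv2.connectedComponentsWithStats(m);i=1+np.argmax(st[1:,4])
    p=np.argwhere(l==i)[:,::-1]+[x0,y0];h=cv2.convexHull(p.astype(np.int32))[:,0]
    q=cv2.approxPolyDP(h.reshape(-1,1,2),2,True)[:,0]
    print(n,st[i],q.tolist())
    for z in(.22,.185):
        print('  pred z',z,proj(c,W([.485,.214,-.225],[[a,b,z] for a,b in[(.007,.035),(-.007,.035),(-.007,-.035),(.007,-.035)]]),fi).round(1).tolist())
```

```text
top [  9   6  25   9 106] [[228, 248], [204, 244], [204, 241], [227, 245]]
  pred z 0.22 [[204.1, 239.5], [203.0, 244.4], [227.7, 249.5], [228.8, 244.5]]
  pred z 0.185 [[205.8, 239.8], [204.7, 244.7], [228.8, 249.6], [229.8, 244.7]]
side [ 8  5  8 22 90] [[184, 174], [178, 153], [181, 153]]
  pred z 0.22 [[181.7, 152.1], [176.4, 152.9], [179.6, 165.5], [185.2, 164.7]]
  pred z 0.185 [[183.2, 163.5], [178.0, 164.3], [181.2, 177.3], [186.7, 176.5]]
w1 [  9  13  12  69 782] [[253, 153], [254, 220], [245, 221], [244, 155]]
  pred z 0.22 [[242.2, 221.4], [255.8, 221.4], [256.4, 153.7], [241.9, 153.6]]
  pred z 0.185 [[242.9, 210.0], [255.2, 210.0], [255.7, 148.7], [242.7, 148.7]]
w3 [   0   11   65   94 3080] [[434, 274], [370, 274], [392, 184], [395, 181], [403, 181], [425, 195]]
  pred z 0.22 [[394.8, 280.1], [410.7, 278.4], [430.1, 187.4], [413.1, 187.1]]
  pred z 0.185 [[377.7, 257.7], [392.3, 256.8], [406.0, 175.1], [390.5, 174.7]]
```

```bash
python3 -m creep '[[[8.76,0,0,-3,0,0,0],[8.76,0,0,-6,0,0,0],[8.76,0,4,-6,0,0,0],[8.76,0,8,-6,0,0,0],[8.76,0,11,-6,0,0,0],[8.76,0,11.3,-6,0,0,0],[8.76,0,11.3,-6,0,0,0],[8.76,0,11.3,-6,0,0,0],[8.76,0,11.3,-6,0,0,0],[8.76,0,11.3,-2,0,0,0],[8.76,0,11.3,0.2,0,0,0],[8.76,0,11.3,0.2,0,0,0],[8.76,0,11.3,0.2,0,0,0]]]' 25
python3 - <<'E'
from h import *
g=grab_frame("wrist");t=grab_frame("side")[110:260,100:300]
cv2.imwrite("pics/w4.png",np.hstack([cv2.convertScaleAbs(cv2.resize(i,(400,300),interpolation=cv2.INTER_CUBIC),alpha=1.4) for i in(g,t)]))
E
```

```text
t: 6.18
eef_pos: [0.4858, 0.215, 0.1931]
ee_rot: [-3.141, 0.0, -1.796]
force: [0.2, 1.0, 0.3]
width: 0.0878
gripper_force: 0.0
```

View pics/w4.png

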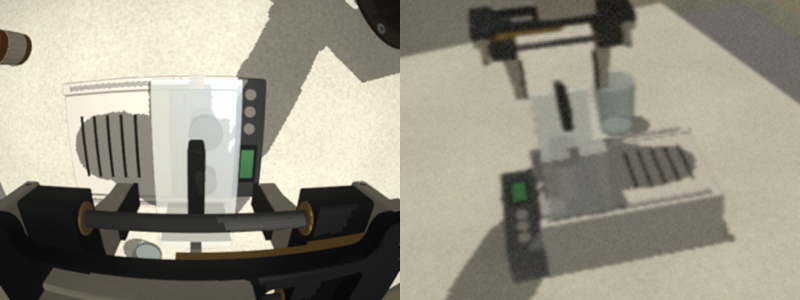

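The fingertips look higher or further along than TCP data implies. I'll overlay the projected TCP and handle on both views.

Run:
```python
from h import *
s=get_state();e=np.array(s['eef_pos']);M=R.from_euler('xyz',s['ee_rot'])
out=[]
for n,(x0,y0,w,h),fi in [("side",(130,105,100,100),0),("wrist",(130,140,240,240),1)]:
    g=grab_frame(n);c=camera_params(n);k=400/w
    o=cv2.convertScaleAbs(cv2.resize(g[y0:y0+h,x0:x0+w],(400,400),interpolation=cv2.INTER_CUBIC),alpha=1.4)
    for p,col in [([0,0,0],(0,0,255)),([0,.044,0],(0,0,255)),([0,-.044,0],(0,0,255)),([0,.044,-.019],(0,255,0)),([0,-.044,-.019],(0,255,0)),([0,.044,-.05],(255,0,0)),([0,-.044,-.05],(255,0,0))]:
        q=proj(c,e+M.apply(p),fi)[0];cv2.circle(o,tuple(int(v) for v in ((q-[x0,y0]+.5)*k)),3,col,-1)
    for p in [(0,.035,.22),(0,-.035,.22)]:
        q=proj(c,W([.485,.214,-.225],[p]),fi)[0];cv2.circle(o,tuple(int(v) for v in ((q-[x0,y0]+.5)*k)),3,(255,0,255),-1)
    out.append(o)
cv2.imwrite("pics/w5.png",np.hstack(out))
```

```text
(no output)
```

View pics/w5.png

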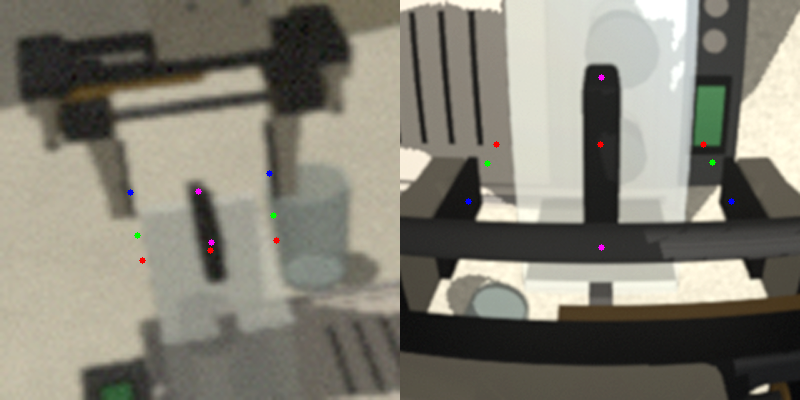

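In both views the handle matches its prediction. The real fingertips sit about 31 mm higher along the tool axis than the reported TCP: side-view tips are at rows ~198–218 against ~240–260 predicted, in crop pixels. I'll allow for that and go 2.5 cm lower before closing.

```bash
python3 -m creep '[[[8.76,0,0,1.2,0,0,0],[8.76,0,0,2.4,0,0,0],[0,0,0,2.4,0,0,0],[0,0,0,2.4,0,0,0],[0,0,0,2.4,0,0,0],[0,0,0,2.4,0,0,0],[0,0,0,2.4,0,0,0],[0,0,0,2.4,0,0,0],[0,0,0,2.4,0,0,0],[0,0,0,2.4,0,0,0],[0,0,0,2.4,0,0,0],[0,0,0,2.4,0,0,0],[0,0,0,2.4,0,0,0]]]' 25
```

```text
t: 8.0
eef_pos: [0.4851, 0.2148, 0.1682]
ee_rot: [3.142, -0.0, -1.796]
force: [0.2, -1.1, 0.4]
width: 0.0139
gripper_force: 25.0
```

```bash
python3 -m creep '[[[0,0,-1.5,0,0,0,0],[0,0,-4,0,0,0,0],[0,0,-6.5,0,0,0,0],[0,0,-9,0,0,0,0],[0,0,-10.8,0,0,0,0],[0,0,-11.5,0,0,0,0],[0,0,-11.8,0,0,0,0],[0,0,-12,0,0,0,0],[0,0,-12,0,0,0,0]]]'
```

```text
t: 9.12
eef_pos: [0.6018, 0.1878, 0.1682]
ee_rot: [-3.142, -0.001, -1.796]
force: [-1.0, -3.6, 2.7]
width: 0.0137
gripper_force: 25.0
```

```bash
python3 -m creep '[[[0,0,-0.3,0,0,0,0],[0,0,-0.3,0,0,0,0]]]'
```

```text
t: 9.38
eef_pos: [0.6029, 0.1875, 0.1682]
ee_rot: [3.139, -0.001, -1.796]
force: [-9.9, -0.8, 7.4]
width: 0.0134
gripper_force: 25.0
```

```bash
python3 -m creep '[[[0,0,0.3,0,0,0,0],[8.76,0,0.3,0,0,0,0],[8.76,0,0.3,0,0,0,0],[8.76,0,0.3,0,0,0,0],[8.76,0,0.3,0,0,0,0],[8.76,0,0.3,-5,0,0,0],[8.76,0,0.3,-9,0,0,0],[8.76,1.5,6,-9,0,0,0],[8.76,3.5,12,-9,0,0,0],[8.76,3.5,13.3,-9,0,0,0],[8.76,3.5,13.3,-9,0,0,0],[8.76,3.5,13.3,-9,0,0,0]]]'
python3 - <<'E'
from h import *
s=get_state();print(s['eef_pos'])
c=camera_params("wrist");g=grab_frame("wrist");cv2.imwrite("pics/w6.png",g)
H=[.475,.2168,-.226]
P=W(H,[[0,-.035,.17],[0,.035,.13],[.13,-.035,.22]]);o=cv2.convertScaleAbs(g,alpha=1.4)
print(proj(c,P,True))
o=cv2.resize(o,(768,576))
for p,r in zip(P,(.017,.017,.01)):
    a=np.linspace(0,6.283,40);q=proj(c,p+np.c_[r*np.cos(a),r*np.sin(a),0*a],True)*1.5
    cv2.polylines(o,[q.astype(np.int32)],True,(0,0,255),1)
t=grab_frame("top");ct=camera_params("top");k=6;x0,y0=180,215
z=cv2.resize(t[y0:y0+50,x0:x0+60],(360,300),interpolation=cv2.INTER_CUBIC)
np.save("w6v.npy",c['view']);cv2.imwrite("pics/w6b.png",o);cv2.imwrite("pics/top6.png",t)
E
```

```text
t: 10.88
eef_pos: [0.4683, 0.1833, 0.2582]
ee_rot: [-3.141, 0.0, -1.796]
force: [-0.1, 0.2, -0.0]
width: 0.0873
gripper_force: 0.0
[0.46832935 0.18332873 0.25816139]
[[250.89404319 190.36980224]
 [250.67240603 237.95787461]
 [105.07343555 206.32949264]]
```

View pics/w6b.png

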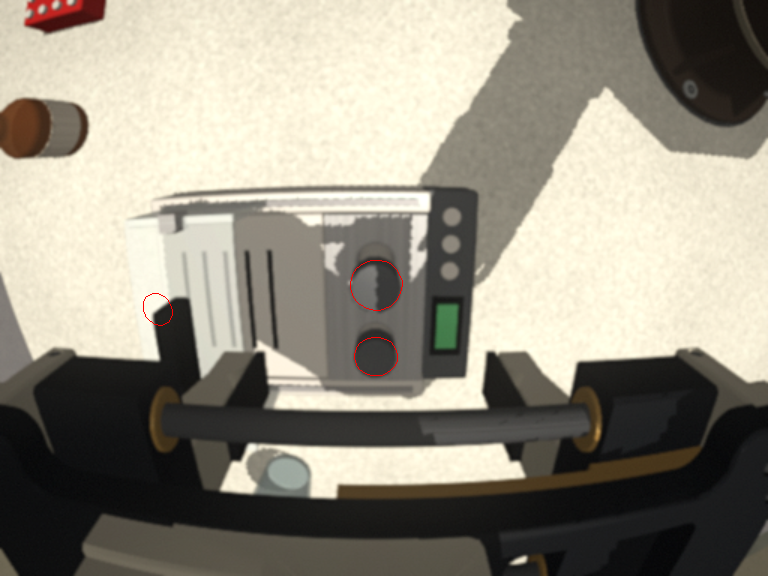

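Predicted cap circles fall exactly on the caps at (250,190) and (250,238) in full-frame pixels. The tall tube in well0 is confirmed, and the guard is open over the housing. Now I grip the cap.

```bash
python3 -m creep '[[[8.76,0,0.1,5,0,0,0],[8.76,0,0.1,10,0,0,0],[8.76,0,0.1,14,0,0,0],[8.76,0,0.1,15,0,0,0],[0,0,0.1,15,0,0,0],[0,0,0.1,15,0,0,0],[0,0,0.1,15,0,0,0],[0,0,0.1,15,0,0,0],[0,0,0.1,15,0,0,0],[0,0,0.1,15,0,0,0],[0,0,0.1,15,0,0,0],[0,0,0.1,15,0,0,0],[0,0,0.1,15,0,0,0]]]' 20
```

```text
t: 12.6
eef_pos: [0.4666, 0.1832, 0.1083]
ee_rot: [-3.141, 0.0, -1.796]
force: [-0.4, 0.6, 2.5]
width: 0.0334
gripper_force: 20.0
```

```bash
python3 -m creep '[[[0,0,0,-1,0,0,0],[0,0,0,-4,0,0,0],[0,0,0,-8,0,0,0],[0,0,0,-12,0,0,0],[0,0,0,-14,0,0,0],[0,3,-0.5,-14,0,0,-0.05],[0,8,-1.3,-14,0,0,-0.13],[0,13,-2.2,-14,0,0,-0.21],[0,18,-3,-14,0,0,-0.29],[0,23,-3.9,-14,0,0,-0.37],[0,26.5,-4.5,-14,0,0,-0.42],[0,28,-4.7,-14,0,0,-0.43],[0,28,-4.7,-14,0,0,-0.43],[0,28,-4.7,-14,0,0,-0.43]]]' 20
python3 - <<'E'
from h import *
print(get_state()['eef_pos'])
c=camera_params("wrist");g=grab_frame("wrist");cv2.imwrite("pics/w7.png",g);np.save("w7v.npy",c['view'])
t=grab_frame("top");cv2.imwrite("pics/top7.png",t)
Rk=[.4666,-.2407,.2033]
hsv=cv2.cvtColor(g,cv2.COLOR_BGR2HSV);m=((hsv[...,0]>100)&(hsv[...,0]<130)&(hsv[...,1]>120)).astype(np.uint8)
print('blue',m.sum(),cv2.boundingRect(cv2.findNonZero(m)))
box=[[.038,.125,.08],[-.038,.125,.08],[-.038,-.125,.08],[.038,-.125,.08]]
print(proj(c,W(Rk,box),True).round(1).tolist())
caps=[[0,.03,.158],[0,-.03,.118],[0,-.09,.118],[0,.09,.08]]
print(proj(c,W(Rk,caps),True).round(1).tolist())
E
```

```text
t: 14.35
eef_pos: [0.4498, -0.1, 0.2484]
ee_rot: [-3.141, 0.0, -1.366]
force: [-0.0, -0.1, -1.0]
width: 0.0339
gripper_force: 20.0
[ 0.44984505 -0.09998884  0.24839239]
blue 7087 (29, 0, 260, 159)
[[228.9, 160.5], [290.5, 160.7], [290.7, -32.3], [229.1, -33.3]]
[[263.2, 75.9], [261.5, 26.5], [261.3, -22.0], [260.0, 132.1]]
```

```bash
cat > rk.py <<'E'
from h import *
import sys
def edges(g):
    hsv=cv2.cvtColor(g,cv2.COLOR_BGR2HSV);m=((hsv[...,0]>100)&(hsv[...,0]<130)&(hsv[...,1]>120)).astype(np.uint8)
    k,l,st,_=cv2.connectedComponentsWithStats(m);i=1+np.argmax(st[1:,4]);m=(l==i)
    lr=[(y,*np.flatnonzero(m[y])[[0,-1]]) for y in range(100,158,8)]
    bt=[(x,np.flatnonzero(m[:,x])[-1]) for x in range(235,288,8)]
    return st[i],lr,bt
E
python3 - <<'E'
from rk import *
g=cv2.imread("pics/w7.png");c=camera_params("wrist")
st,lr,bt=edges(g);print(st,lr,bt)
pts=lambda u,v:ray(c,(u,v),.08,True)
Rk=[.4666,-.2407,.2033];cs,sn=np.cos(Rk[2]),np.sin(Rk[2])
loc=lambda p:np.round([(cs*(p[0]-Rk[0])+sn*(p[1]-Rk[1]))*1e3,(-sn*(p[0]-Rk[0])+cs*(p[1]-Rk[1]))*1e3],1).tolist()
print('L',[loc(pts(a-.5,y)) for y,a,b in lr]);print('R',[loc(pts(b+.5,y)) for y,a,b in lr]);print('B',[loc(pts(x,y+.5)) for x,y in bt])
gr=cv2.cvtColor(g,cv2.COLOR_BGR2GRAY)
hsv=cv2.cvtColor(g,cv2.COLOR_BGR2HSV)
# cap of fresh: low saturation inside rack outline, near predicted px
m=(hsv[50:110,232:288,1]<100).astype(np.uint8);k,l,s,ce=cv2.connectedComponentsWithStats(m)
for i in range(1,k):
    if s[i,4]>40:print('cap',s[i]+[232,50,0,0,0],ce[i]+[232,50],loc(ray(c,ce[i]+[232,50],.158,True)))
a=np.linspace(0,6.283,60)
q=proj(c,W(Rk,np.c_[.017*np.cos(a),.03+.017*np.sin(a),.158+0*a]),True);print('pred cap box',q.min(0),q.max(0))
# dark hole 3
v=cv2.GaussianBlur(hsv[...,2],(3,3),0)
for y in range(112,154,4):print(y,' '.join('%3d'%t for t in v[y,232:290:3]))
E
```

```text
[ 231    0   58  159 7084] [(100, np.int64(231), np.int64(287)), (108, np.int64(231), np.int64(287)), (116, np.int64(231), np.int64(287)), (124, np.int64(232), np.int64(287)), (132, np.int64(232), np.int64(286)), (140, np.int64(232), np.int64(286)), (148, np.int64(232), np.int64(286)), (156, np.int64(232), np.int64(286))] [(235, np.int64(157)), (243, np.int64(157)), (251, np.int64(158)), (259, np.int64(157)), (267, np.int64(157)), (275, np.int64(157)), (283, np.int64(158))]
L [[35.6, 51.2], [35.6, 61.0], [35.7, 70.7], [34.5, 80.4], [34.6, 90.2], [34.7, 99.9], [34.8, 109.8], [34.9, 119.7]]
R [[-32.5, 50.7], [-32.7, 60.4], [-32.8, 70.2], [-33.0, 79.9], [-32.0, 89.7], [-32.2, 99.6], [-32.4, 109.5], [-32.7, 119.4]]
B [[30.6, 121.6], [20.8, 121.6], [11.0, 122.9], [1.2, 121.6], [-8.6, 121.5], [-18.5, 121.5], [-28.4, 122.6]]
cap [245  58  36  37 998] [262.11623246  75.72344689] [1.2, 30.1]
pred cap box [245.1420994   58.09657554] [281.62471672  93.40617514]
112 143 146 146 147 148 152 152 153 153 154 154 154 155 155 154 152 152 153 153 180
116 144 146 147 147 149 151 152 152 147 143 145 153 155 156 155 153 152 153 153 180
120 141 145 147 146 149 151 132  99  83  79  80  90 112 120 133 144 151 153 153 173
124  80  80  87  78  95 127  84  77  78  78  78  78  74  69  78  80 141 153 154 184
128  78  77  76  77  76  80  77  77  77  77  78  78  76  66  76  86 151 154 155 183
132  77  77  76  76  75  70  76  77  77  77  77  77  73  69  75  80 142 154 155 190
136  77  76  77  77  76  72  72  76  77  77  77  74  72  70  77  94 154 155 156 188
140  78  76  76  77  90 142 107  74  73  73  73  73  71  76  78  82 145 156 157 189
144  78  76  77  77  77 121 150 107  73  73  73  76  78  78  78  96 154 156 157 195
148  78  76  77  77  76 117 151  96  77  77  77  78  78  78  78  84 150 156 158 199
152  78  76  77  77  78 120 152 112  77  78  78  78  78  78  78  97 155 157 160 206
```

```bash
python3 -m creep '[[[0,2.5,0.5,0,0,0,0],[0,5.1,1.1,0,0,0,0],[0,5.1,1.1,3,0,0,0],[0,5.1,1.1,6,0,0,0],[0,5.1,1.1,7,0,0,0],[0,5.1,1.1,8,0,0,0],[0,5.1,1.1,9,0,0,0],[0,5.1,1.1,9.5,0,0,0],[0,5.1,1.1,10,0,0,0],[0,5.1,1.1,10,0,0,0]]]' 20
```

```text
t: 15.7
eef_pos: [0.4493, -0.1526, 0.148]
ee_rot: [3.141, -0.0, -1.366]
force: [0.8, -0.9, -1.0]
width: 0.0336
gripper_force: 20.0
```

```bash
python3 -m creep '[[[0,0,0,1,0,0,0],[0,0,0,2,0,0,0],[0,0,0,3,0,0,0],[0,0,0,4,0,0,0],[0,0,0,4.6,0,0,0],[0,0,0,5,0,0,0],[0,0,0,5.1,0,0,0],[0,0,0,5.1,0,0,0]]]' 20
```

```text
t: 16.7
eef_pos: [0.4495, -0.1524, 0.0971]
ee_rot: [-3.141, 0.0, -1.366]
force: [-0.1, -4.3, -0.5]
width: 0.0338
gripper_force: 20.0
```

```bash
python3 -m creep '[[[0,0,0,0.2,0,0,0],[0,0,0,0.2,0,0,0]]]' 20; python3 -m creep '[[[0,0,0,0.1,0,0,0],[0,0,0,0.2,0,0,0],[0,0,0,0.2,0,0,0]]]' 20
```

```text
t: 16.95
eef_pos: [0.4502, -0.1526, 0.0961]
ee_rot: [-3.14, -0.001, -1.365]
force: [-1.5, -2.9, 7.3]
width: 0.0333
gripper_force: 20.0
t: 17.32
eef_pos: [0.4513, -0.1529, 0.0958]
ee_rot: [-3.138, -0.002, -1.364]
force: [-4.0, -2.9, 21.1]
width: 0.0336
gripper_force: 20.0
```

```bash
python3 -m creep '[[[0,0,0,-0.3,0,0,0],[8.76,0,0,-0.3,0,0,0],[8.76,0,0,-0.3,0,0,0],[8.76,0,0,-0.3,0,0,0],[8.76,0,0,-0.3,0,0,0],[8.76,0,0,-0.3,0,0,0],[8.76,0,0,-0.3,0,0,0],[8.76,0,0,-3,0,0,0],[8.76,0,0,-7,0,0,0],[8.76,0,0,-11.5,0,0,0],[8.76,0,0,-11.5,0,0,0],[8.76,0,0,-11.5,0,0,0]]]' 20
python3 - <<'E'
from h import *
s=get_state();print(s['eef_pos'],s['width'])
c=camera_params("wrist");g=grab_frame("wrist");cv2.imwrite("pics/w8.png",g)
ct=camera_params("top");t=grab_frame("top");cv2.imwrite("pics/top8.png",t)
Rk=[.4675,-.2405,.2033];a=np.linspace(0,6.283,60)
hs=cv2.cvtColor(g,cv2.COLOR_BGR2HSV)
for y in(.09,.03):
    q=proj(c,W(Rk,np.c_[.017*np.cos(a),y+.017*np.sin(a),.158+0*a]),True);print('pred',y,q.mean(0),q.min(0),q.max(0))
m=((hs[...,1]<100)&(hs[...,2]<160)).astype(np.uint8);k,l,st,ce=cv2.connectedComponentsWithStats(m)
for i in range(1,k):
    if 400<st[i,4]<6000 and 200<ce[i][0]<320:print(st[i],ce[i])
E
```

```text
t: 18.82
eef_pos: [0.4492, -0.1523, 0.2078]
ee_rot: [-3.141, 0.0, -1.366]
force: [0.3, -0.1, -0.0]
width: 0.0874
gripper_force: 0.0
[ 0.4491527 -0.1522989  0.2078225] 0.08738924441119364
pred 0.09 [249.67044638 203.25850443] [230.20524641 184.28731478] [269.78669529 221.83673622]
pred 0.03 [249.72854078 133.09655593] [229.12052997 112.27460564] [271.0151976  153.68592983]
[234   0  36  31 904] [251.55309735  13.34734513]
[233  49  36  35 989] [250.96562184  66.21840243]
[ 230  111   42   41 1318] [250.58118361 131.26251897]
```

Run:
```python
from h import *
c=camera_params("wrist");g=cv2.imread("pics/w8.png")
print('fresh',ray(c,(250.6,131.4),.158,True),'hole2 pred',W([.4675,-.2405,.2033],[[0,.03,.158]]))
h=cv2.cvtColor(g,cv2.COLOR_BGR2HSV)
for y in range(170,232,4):print(y,' '.join('%3d'%t for t in h[y,220:284:4,2]),'|',' '.join('%3d'%t for t in h[y,220:284:4,1]))
```

```text
fresh [ 0.46081993 -0.21272932  0.158     ] hole2 pred [[ 0.46144293 -0.21111783  0.158     ]]
170  65  63  63  63  64  57  73  74  74  74  58  63  65  65  65  65 | 157 170 170 170 175  58  31  28  28  31  57 174 161 161 157 141
174  65  63  64  64  58  70  74  73  72  73  68  58  65  65  65  68 | 153 166 163 167 167  33  31  28  28  31  26 167 161 161 157 131
178  64  65  64  63  59  61  36  34  32  36  60  56  65  65  65  70 | 155 165 167 170 151  29  14   8   0   0  26 150 157 161 157 120
182  67  64  64  65  46  32  35  40  40  35  33  48  65  63  65  73 | 141 163 163 169 116   0   7   6   0   7   0 117 161 166 157  98
186  65  64  64  63  33  61  88  92  95  94  70  34  64  65  65  78 | 137 163 167 158   8   4   9  11  11  11   7   8 159 153 153  72
190  91  71  92  60  61  85  87  90  93  95  99  67  55  64  64  81 | 115 162 175 140   8   9   9   8  11  11  13   8 139 159 155  47
194 124 120 123  82  83  84  85  88  91  91  93  77  48  64  64  85 | 130 181 180 118   6   6   9   9  11   8  11   7  80 151 151  30
198 125 121 121  66  82  83  84  86  88  91  92  63  51 117 120 129
[... 438 characters left out ...]
 6   6  12  17  17   5   4  22
214 174 177 178 177 151  43  42  61  42  42  46 152 178 183 181 181 |  32  33  32  32  32   6  12  13   6   6  11  34  32  32  32  32
218 178 176 183 177 177 171 132  76  80 118 179 177 179 179 182 179 |  32  33  32  32  32  33  33  27  29  32  33  33  33  31  32  33
222 178 178 174 179 177 177 184 181 178 179 180 176 181 176 182 180 |  32  34  32  34  33  33  33  32  33  33  33  33  32  32  31  34
226 177 178 180 177 178 178 178 179 171 177 181 183 185 182 186 178 |  33  33  33  33  32  32  33  33  33  33  32  32  32  32  32  33
230 122 112  97 110 111 128 127 139 158 150 169 180 176 181 180 182 |  36  34  37  32  37  36  36  35  34  34  32  33  33  32  33  34
```

The done tube's cap is at about (250,198) and stands seated; the fresh cap is at (250.6,131.3). Next I grip the fresh tube.

```bash
python3 -m creep '[[[8.76,3,0,0,0,0,0],[8.76,6.1,0.1,0,0,0,0],[8.76,6.1,0.1,0,0,0,0],[8.76,6.1,0.1,4,0,0,0],[8.76,6.1,0.1,8,0,0,0],[8.76,6.1,0.1,11.1,0,0,0],[0,6.1,0.1,11.1,0,0,0],[0,6.1,0.1,11.1,0,0,0],[0,6.1,0.1,11.1,0,0,0],[0,6.1,0.1,11.1,0,0,0],[0,6.1,0.1,11.1,0,0,0],[0,6.1,0.1,11.1,0,0,0],[0,6.1,0.1,11.1,0,0,0],[0,6.1,0.1,11.1,0,0,0],[0,6.1,0.1,11.1,0,0,0]]]' 20
```

```text
t: 20.8
eef_pos: [0.4611, -0.2125, 0.0974]
ee_rot: [-3.141, -0.0, -1.366]
force: [-1.1, -0.2, 3.2]
width: 0.0335
gripper_force: 20.0
```

```bash
python3 -m creep '[[[0,0,0,-1,0,0,0],[0,0,0,-5,0,0,0],[0,0,0,-10,0,0,0],[0,0,0,-15,0,0,0],[0,0,0,-17,0,0,0],[0,-3,-0.7,-17,0,0,0.03],[0,-8,-1.8,-17,0,0,0.09],[0,-13,-2.9,-17,0,0,0.14],[0,-18,-4,-17,0,0,0.2],[0,-23,-5.1,-17,0,0,0.26],[0,-28,-6.2,-17,0,0,0.32],[0,-33,-7.4,-17,0,0,0.38],[0,-36.5,-8.1,-17,0,0,0.42],[0,-38.6,-8.6,-17,0,0,0.43],[0,-38.6,-8.6,-17,0,0,0.43],[0,-38.6,-8.6,-17,0,0,0.43]]]' 20
```

```text
t: 22.8
eef_pos: [0.4663, 0.1826, 0.2673]
ee_rot: [3.141, -0.0, -1.796]
force: [-0.3, 0.4, -0.7]
width: 0.0336
gripper_force: 20.0
```

```bash
python3 -m creep '[[[0,0,0,4,0,0,0],[0,0,0,7,0,0,0],[0,0,0,8,0,0,0],[0,0,0,9,0,0,0],[0,0,0,10,0,0,0],[0,0,0,10.8,0,0,0],[0,0,0,10.8,0,0,0]]]' 20
```

```text
t: 23.68
eef_pos: [0.4669, 0.1833, 0.159]
ee_rot: [-3.141, 0.0, -1.796]
force: [1.3, 0.9, -1.3]
width: 0.0334
gripper_force: 20.0
```

```bash
python3 -m creep '[[[0,0,0,1,0,0,0],[0,0,0,2,0,0,0],[0,0,0,3,0,0,0],[0,0,0,4,0,0,0],[0,0,0,4.6,0,0,0],[0,0,0,4.9,0,0,0],[0,0,0,5.1,0,0,0],[0,0,0,5.1,0,0,0]]]' 20
```

```text
t: 24.68
eef_pos: [0.4672, 0.1835, 0.1093]
ee_rot: [-3.14, 0.001, -1.795]
force: [1.9, 0.7, 8.2]
width: 0.0334
gripper_force: 20.0
```

```bash
python3 -m creep '[[[0,0,0,-0.1,0,0,0],[8.76,0,0,-0.1,0,0,0],[8.76,0,0,-0.1,0,0,0],[8.76,0,0,-0.1,0,0,0],[8.76,0,0,-0.1,0,0,0],[8.76,0,0,-0.1,0,0,0],[8.76,0,0,-0.1,0,0,0],[8.76,0,0,-3,0,0,0],[8.76,0,0,-8,0,0,0],[8.76,0,0,-13,0,0,0],[8.76,0,0,-13,0,0,0]]]' 20
python3 - <<'E'
from h import *
s=get_state();print(s['eef_pos'],s['width'])
c=camera_params("wrist");g=grab_frame("wrist");cv2.imwrite("pics/w9.png",g)
a=np.linspace(0,6.283,60);H=[.475,.2168,-.226]
for y,z in((-.035,.17),(.035,.13)):
    q=proj(c,W(H,np.c_[.017*np.cos(a),y+.017*np.sin(a),z+0*a]),True);print('pred',q.mean(0),q.min(0),q.max(0))
h=cv2.cvtColor(g,cv2.COLOR_BGR2HSV)
for y in range(155,262,5):print(y,' '.join('%3d'%t for t in h[y,218:286:4,2]))
E
```

```text
t: 26.05
eef_pos: [0.4686, 0.1843, 0.2424]
ee_rot: [-3.136, 0.006, -1.795]
force: [0.4, -0.4, -0.5]
width: 0.0877
gripper_force: 0.0
[0.4685526  0.18432089 0.24244324] 0.08768162791270472
pred [251.05351303 193.35998638] [233.05799869 175.68569149] [269.65176115 210.71490067]
pred [250.94853613 242.15318706] [236.24446704 228.65874495] [266.14647533 255.38762885]
155  85  86  87  83  86  82  83  85  84  81  84  82  85  83  80 103 178
160  83  85  84  83  85  82  83  83  81  80  84  81  84  82  81  92 177
165 157 165 121  80  85  82  73  76  78  76  72  79  82  81  81  88 163
170 120 123  84  80  85  71  75  75  75  75  75  67  83  81  79 103 148
175  87 106  83  81  84  56  34  35  34  35  37  60  79  80  80 125 173
180  80  84  82  80  70  47  72  85  83  83  40  32  79  81  79 108 172
185  81  81  82  80  58  84  85  87  89  87  42  42  64  79  80 105 115
190  81  80  82  78  78  81  82  84  87  84  41  41  50  79  79  79  82
195  80  80  81  77  78  78  80  82  82  80  41  42  49  79  80  80  82
200  80  80  81  79  62  77  79  80  80  80  41  42  67  79  79  80  81
205  80  80  81  78  81  43  58  79  79  72  40  59  79  78  80  80  80
210  79  79  82  78  82  79  71  54  59  74  78  78  79  78  79  79  81
215  78  79  80  78  82  78  76  79  77  79  78  77  79  78  80  80  80
220  78  78  81  78  82  78  71  73  74  75  70  76  78  78  80  80  80
225  80  78  81  78  82  71  44  32  33  32  39  63  77  78  80  80  80
230  79  79  79  77  81  47  31  35  35  35  33  35  78  77  80  80  78
235  79  78  80  76  80  33  42  41  42  41  42  32  77  77  79  80  76
240  80  79  80  78  78  40  41  42  42  41  42  41  75  77  79  81  74
245  80  79  80  78  80  41  43  41  42  42  41  40  76  77  79  80  72
250  80  78  79  77  79  66  42  42  41  41  41  56  77  77  79  79  68
255  79  78  79  78  78  81  75  53  47  52  72  76  76  76  78  78  74
260 131  94  95  98  98  98  98  99  98  98  99  99  99  98  98 102 100
```

Fresh cap sits where predicted in well0 (rows 175–210, columns 233–268). Now I close the guard.

```bash
python3 -m creep '[[[8.76,-1,-4,0,0,0,0],[8.76,-2.3,-9,0,0,0,0],[8.76,-3.5,-13,0,0,0,0],[8.76,-3.5,-13,0,0,0,0],[8.76,-3.5,-13,4,0,0,0],[8.76,-3.5,-13,7,0,0,0],[0,-3.5,-13,7,0,0,0],[0,-3.5,-13,7,0,0,0],[0,-3.5,-13,7,0,0,0],[0,-3.5,-13,7,0,0,0],[0,-3.5,-13,7,0,0,0],[0,-3.5,-13,7,0,0,0],[0,-3.5,-13,7,0,0,0],[0,-3.5,-13,7,0,0,0],[0,-3.5,-13,7,0,0,0],[0,-3.5,-13,7,0,0,0],[0,-3.5,-13,7,0,0,0]]]' 25
```

```text
t: 28.22
eef_pos: [0.6011, 0.1882, 0.1681]
ee_rot: [-3.142, -0.0, -1.796]
force: [0.6, 0.2, -0.8]
width: 0.0139
gripper_force: 25.0
```

```bash
python3 -m creep '[[[0,0,1.5,0,0,0,0],[0,0,4,0,0,0,0],[0,0,6.5,0,0,0,0],[0,0,9,0,0,0,0],[0,0,11,0,0,0,0],[0,0,12,0,0,0,0],[0,0,12.6,0,0,0,0],[0,0,12.8,0,0,0,0],[0,0,12.8,0,0,0,0]]]' 25; python3 -m creep '[[[0,0,0.3,0,0,0,0],[0,0,0.3,0,0,0,0]]]'
```

```text
t: 29.35
eef_pos: [0.4764, 0.2171, 0.1681]
ee_rot: [3.141, 0.0, -1.796]
force: [-0.3, 3.7, -3.7]
width: 0.0135
gripper_force: 25.0
t: 29.6
eef_pos: [0.4764, 0.2171, 0.1681]
ee_rot: [-3.137, 0.0, -1.796]
force: [16.7, -2.4, -13.4]
width: 0.0139
gripper_force: 25.0
```

```bash
python3 -m creep '[[[0,0,-0.25,0,0,0,0],[8.76,0,-0.25,0,0,0,0],[8.76,0,-0.25,0,0,0,0],[8.76,0,-0.25,0,0,0,0],[8.76,0,-0.25,0,0,0,0],[8.76,0,-0.25,0,0,0,0],[8.76,0,-0.25,0,0,0,0],[8.76,0,-0.25,0,0,0,0],[8.76,0,-0.25,-4,0,0,0],[8.76,0,-0.25,-9,0,0,0],[8.76,0,-0.25,-14,0,0,0],[8.76,0,-0.25,-14,0,0,0],[8.76,0,-0.25,-14,0,0,0]]]'
python3 - <<'E'
from h import *
s=get_state();print(s['eef_pos'])
c=camera_params("wrist");g=grab_frame("wrist")
def centre(c,g,fi):
    p=proj(c,W([.475,.2168,-.226],[[.0,0,.22]]),fi)[0]
    m=(cv2.cvtColor(g,cv2.COLOR_BGR2GRAY)<45).astype(np.uint8);m2=np.zeros_like(m);x,y=p.astype(int);m2[y-40:y+30,x-18:x+18]=m[y-40:y+30,x-18:x+18]
    k,l,st,ce=cv2.connectedComponentsWithStats(m2);i=1+np.argmax(st[1:,4]);return p,st[i],ce[i],ray(c,ce[i],.22,fi)
print(centre(c,g,True))
t=grab_frame("top");ct=camera_params("top");a=cv2.imread("pics/top0.png")
d=cv2.absdiff(t,a).max(2);k,l,st,ce=cv2.connectedComponentsWithStats((d>50).astype(np.uint8))
print([(x[:5].tolist()) for x in st[1:] if x[4]>15])
# hole 2 / 3 in top
h=cv2.cvtColor(t,cv2.COLOR_BGR2HSV);m=((h[235:265,330:408,1]<110)).astype(np.uint8);k,l,st,ce=cv2.connectedComponentsWithStats(m)
print([(x.tolist(),(c_+[330,235]).round(1).tolist()) for x,c_ in zip(st[1:],ce[1:]) if 20<x[4]<300])
print(proj(ct,W([.4675,-.2405,.2033],[[0,.09,.158]])))
E
```

```text
t: 31.22
eef_pos: [0.4755, 0.2168, 0.3078]
ee_rot: [3.141, 0.0, -1.796]
force: [-0.4, 0.2, -1.7]
width: 0.0872
gripper_force: 0.0
[0.47551693 0.21682185 0.30780574]
(array([250.3199488 , 191.16988277]), array([243, 155,  13,  66, 778], dtype=int32), array([248.83033419, 186.6529563 ]), array([0.4753918, 0.2120058, 0.22     ]))
[[48, 204, 209, 180, 16921], [235, 229, 18, 5, 45], [357, 240, 12, 15, 109], [221, 244, 8, 5, 26], [339, 250, 13, 10, 99], [198, 264, 11, 8, 37], [0, 296, 73, 30, 1125], [74, 301, 18, 20, 141], [0, 327, 58, 57, 1812], [68, 327, 7, 15, 72]]
[([0, 0, 40, 10, 206], [343.7, 237.7]), ([64, 1, 14, 11, 125], [401.1, 241.0]), ([45, 5, 14, 12, 123], [382.0, 245.4]), ([7, 14, 15, 11, 138], [344.5, 254.0])]
[[345.49965917 254.07079896]]
```

```bash
python3 -c "from station import *;print(job_done())"
```

```text
the job is handed in; nothing more can be done
None
```

The job is handed in at about 31 s of the 72 s allowed: the done tube is seated in rack hole 3, the next tube is seated in well 0 and the guard is closed, all as measured in the last pictures, but the judge's verdict was not shown.

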